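# Reload the tacking jig and hold its clamp lever closed

### The arm

A 7-joint arm with a two-finger parallel gripper is mounted at the origin on the work surface. World frame = base frame: x ahead of the robot, y to its left, z up, the work surface at z = 0. Lengths are in m, angles in rad, forces in N, time in s.
With the tool pointing down it reaches from about 0.35 to 0.9 m from the base axis. Payload 8.1 kg.
Tool frame: the origin (TCP) lies at the very end of the fingers, on their centre line; the grasp point (between the pads) lies 19 mm behind it; z points along the fingers, y is the line along which they close (so a half turn about z gives the same grasp; the last joint's range is limited). The gripper opens to 92 mm and grips with 3 to 60 N. Pads are 19 mm wide; open, the fingers measure 130 mm over their backs; the gripper's body (75 mm by 190 mm) begins 47 mm behind the grasp point.
Start: joints at [-1.398, 0.434, 0.025, 1.573, -0.012, 1.134, -0.075], TCP at [0.17, 0.601, 0.227] pointing down, gripper open.
Joint ranges: [-2.62, 2.62], [-0.44, 2.09], [-1.27, 1.32], [0.08, 2.57], [-1.32, 4.46], [0.12, 2], [-2.74, 2.74]. Speed limits (rad/s): [2.22, 2.22, 3.01, 3.01, 3.14, 3.14, 3.14].

### API

Orientations are given as a rotation vector (axis times angle).
In Python, from cell import readout, cams, job gives the robot as it stands.
- The arm moves only by the tool drive_tool, never from a script. Its argument "commands" is a list of rows, each a list of 3 entries, a list of its own where there are three numbers: the turn, a rotation vector about the tool's x, y, z in rad, then the shift along the tool's x, y, z in cm, then the gripper's target within -1 to 1 (fully open at 1, half-way at 0, shut at -1). A call has 1 to 20 rows; each row is the pose to reach, as a shift and turn from the pose commanded when the call began, along the tool's axes at that moment; what a row does not reach only later rows make up. A row lasts 1/12 s, in which the tool goes at most 41.7 mm and 7.16 degrees, less where a joint would pass 70% of its speed; a pose out of reach is approached as far as the arm can. A call with a gripper value outside its range is refused whole. The fingers move at their own pace and stop on an object; "newtons" is the grip in N (left out, the last holds). Time passes only in rows, so rows that repeat a pose let the fingers close. It gives the time, the measured TCP pose, the force, the opening and the grip force at its end, in the units of the state.
- readout.observe(): the state, without advancing time (a new reading comes with each control period).
- cams.get_image(name): name is "side" or "top" or "wrist"; returns the picture (384x512x3 uint8, blue, green, red); there is no depth.
- cams.camera_info(name): a dict with "camera_matrix" (3x3 intrinsics, pixels), "k1" (the pictures are not rectified: a ray, as slopes to the right and down, at radius r is drawn at 1 + k1 r^2 times it, then the intrinsics apply), "R" (3x3) and "t" (3): a world point X has camera coordinates R X + t. Camera axes: x right, y down, z forward; pixel columns grow to the right and rows downward; lengths in m; the calibration is good to about 2 mm. A picture is of the moment at which its call begins: read the wrist's pose just before it. camera_info takes no time and is no camera call; for the wrist camera it gives the pose at the moment of the call.
- job.sign_off(): hands the job in; it is judged then, once.
The state is a dict: "clock": time; "joints": joint angles; "dq": joint speeds; "joint_efforts": joint torques, N m; "position": TCP position; "ee_rot": TCP orientation; "force": force on the tool from outside, world axes, zero at the start; "ft_torque": the same for the moment, N m; "width": opening from 0.0 (shut) to 1.0 (fully open); "gripper_force": force on a finger pad.
Only numpy, scipy, OpenCV 4.12 (cv2) and the standard library are available. Lean on these libraries where they do the work, as an engineer would, in place of code of your own. Each camera call takes 0.05 s, during which the arm holds its last target. There are 200 camera calls.

### The job

Swap the two boxes: put the finished box (the one with a round boss on top that stands in the tacking jig) in the tray bay where the plain-topped box stands now, and the plain-topped box in the jig, standing upright on the bed between the fence and the clamp nose, with the safety catch left on until both are in place. Then flip the safety catch right over, clear of the lever, and pull the lever all the way towards the fence so that the nose clamps the box. Finish while still holding the lever there, so that the next boss can be tacked on; leave the other finished box, the spray can, the hammer and the brush alone.

Things in the scene. Friction and masses are not known exactly. Their poses are not given: they have to be found in the camera images.
- jig: Tacking jig bolted to the bench, fixed. Origin: centre of the underside of its bed, an aluminium plate 270 (x) x 150 (y) x 12 mm. x points from the fence to the lever clamp (away from the robot, turned up to 13 degrees), z up. Two grey cheek plates (y = 16 to 24 and -16 to -24, x = 0 to 95 mm, up to z = 78 mm) carry the plunger and, between them, the lever.
- jig_seat (a point): Middle of the jig's seat for a box, on the bed surface; same axes as the jig. The fence's upright inner face (100 wide, 62 mm high) is 36 mm from here towards -x; the open clamp nose (22 mm steel disc facing -x, its centre 38 mm above the bed) is 36 mm towards +x. Low side strips, 8 mm high and 55 mm long in x, have inner faces 31 mm to either side in y.
- lever_pivot (a point): Lever's pivot, between the cheeks; it turns about the jig's y axis through this point.
- lever (a joint): Clamp lever, rad: 0 = open at rest, leaning 0.55 rad away from the fence; grows as its knob is pulled towards the fence; 0.85 = fully closed stop, leaning 0.30 rad towards the fence. A spring pulls it open when let go: about 3 N at the knob to start, 12 N fully closed on a box; the sprung nose then has moved 28 mm, pushed the box against the fence and presses with about 25 N.
- lever_knob (a point): Centre of the black ball knob (34 mm diameter) on top of the lever, 150 mm from the pivot; below it the steel shaft is 12 mm thick.
- catch_hinge (a point): Middle of the catch's hinge on the jig's -y cheek; the catch turns about the jig's x axis through this point.
- catch (a joint): Safety catch, rad: 0 = on, a steel bar lying across both cheeks just in front of the lever, which it blocks; grows as its handle is lifted up and over towards the jig's -y side; 1.57 = upright; 2.4 = its stop, right over and clear of the lever. A stiff hinge: it stays where it is left and takes 1 to 2 N at the handle to move.
- catch_handle (a point): Centre of the catch's T-handle, a steel rod 10 mm thick, 44 mm long, parallel to the jig's x, 81 mm from the hinge axis. With the catch on it lies in the open beside the +y cheek, at x = 43, y = 50, z = 100 mm in the jig's frame.
- nose: The clamp's sprung nose, a 22 mm steel disc on the plunger that moves along the jig's x as the lever is pulled. Origin: on the plunger axis, 38 mm behind the nose's face.
- tray: Low grey sheet-steel tray with two bays side by side, fixed to the bench: 120 (x) x 250 (y) mm, rim and divider 16 mm high, walls and floor 5 mm. x points away from the robot, turned up to 9 degrees. Origin: centre of its underside; bay centres at y = -62.5 and +62.5 mm, x = 0, floor at z = 5 mm.
- box_plain_mid (a point): Centre (half-way up) of the plain-topped capped steel box section, 50 x 50 x 70 mm tall, 0.45 kg; its top is flat with only a small dark centre hole. z up; faces along x and y. Starts in either bay of the tray.
- box_done_mid (a point): Centre of the steel body (35 mm above its underside) of the finished box that starts in the jig: 50 x 50 x 70 mm tall like the plain one, plus a round boss 26 mm wide and 12 mm high on its top, 0.45 kg.
- box_plain: The plain-topped box. Origin: centre of its underside.
- box_done: The finished box that starts in the jig. Origin: centre of its underside.
- box_other: Another finished box (boss on top, same size) in the other bay of the tray: stays where it is. Origin: centre of its underside.
- spray_can: Bare spray can, 64 mm wide, 150 mm tall, standing on the bench beyond the gap between jig and tray; leave alone. Origin: centre of its underside.
- hammer: Hammer lying on the bench beyond the work, 220 mm long; leave alone.
- brush: Brush lying on the bench beyond the work, 200 mm long; leave alone.
There are look-alikes about, which are no part of the job. Leave any yellow look-alike of the box_done alone. Leave any pink look-alike of the box_plain alone.

How it is judged:
By the outcome, as a careful person would: the job done as asked, in the order asked, and still so for the second after the job is handed in, while the arm keeps its last pose, push and grip.
It also fails if it takes over 72 s, if anything falls off the work surface, if the arm or the gripper's body presses on something with over 40 N, if the wrist force passes 120 N, or if a joint passes its speed limit or range.

## Working session

There is one attempt and no reset: what is moved stays moved. The work goes in short steps, Python scripts to look and compute and a tool call to move; the robot and the scene stay as the last step left them, time stands still between calls to the robot, and variables do not carry over. Pictures are saved under pics/ and viewed, at most 10 in all, crops included, and the job is handed in when it is done.

Besides the shell and the picture viewer there is one more tool, called after "Request:" as name([rows], argument=value, ...), one row to a line, values as JSON. drive_tool: Moves the arm, as the interface text tells. Its arguments: {"type":"object","properties":{"commands":{"type":"array"},"newtons":{"type":"number"}},"required":["commands"]}

```bash
ls; mkdir -p pics
python3 - <<'E'
from cell import readout,cams
import cv2
s=readout.observe();print(s)
ims=[]
for n in("top","side"):
    i=cams.get_image(n);cv2.imwrite(f"pics/{n}0.png",i);c=cams.camera_info(n);print(n,c)
    cv2.imwrite(f"pics/{n}0b.png",cv2.resize(i,(800,600),interpolation=cv2.INTER_CUBIC))
E
```

```text
pics
{'clock': 0.0, 'joints': array([-1.39761667,  0.43522572,  0.02500404,  1.5741223 , -0.0116142 ,
        1.13400019, -0.07508612]), 'dq': array([-1.20852942e-03, -5.42383117e-04, -1.62691831e-03,  8.68038227e-04,
       -3.64713659e-04,  3.77237256e-04, -7.59148130e-05]), 'joint_efforts': array([-9.93828835e-04, -6.67842221e+01,  9.84621719e-01, -3.14453638e+01,
       -6.04641368e-02,  4.30758926e-02,  1.74804127e-04]), 'position': array([0.17011169, 0.60085659, 0.22593389]), 'ee_rot': array([-4.31952287e-01, -3.11167785e+00,  2.52642878e-03]), 'force': array([-0.1562837 ,  0.17191566,  0.98752652]), 'ft_torque': array([-0.04833208,  0.02560762,  0.01788948]), 'gripper_force': 0.0, 'width': 1.0014412226141778}
top {'camera_matrix': array([[409.24710614,   0.        , 251.51695757],
       [  0.        , 409.24710614, 193.50976616],
       [  0.        ,   0.        ,   1.        ]]), 'k1': -0.13983434041662313, 'R': array([[-0.00786478, -0.99953184, -0.02956751],
       [-0.98986848,  0.01197396, -0.1414815 ],
       [ 0.1417693 ,  0.02815523, -0.98949924]]), 't': array([-0.00639862,  0.55971694,  1.1210192 ])}
side {'camera_matrix': array([[462.16280021,   0.        , 252.95367592],
       [  0.        , 462.16280021, 189.17268306],
       [  0.        ,   0.        ,   1.        ]]), 'k1': -0.0009801247769586389, 'R': array([[ 0.93948631, -0.3425152 , -0.00698686],
       [-0.18323912, -0.48516627, -0.85500708],
       [ 0.28946314,  0.80454771, -0.51856925]]), 't': array([-0.53572236,  0.16115306,  1.15720194])}
```

View pics/top0b.png

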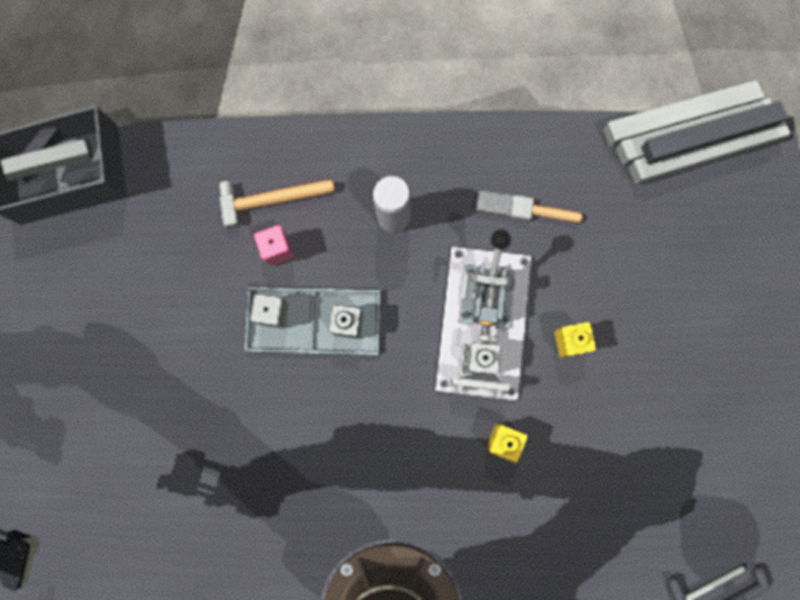

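View pics/side0b.png

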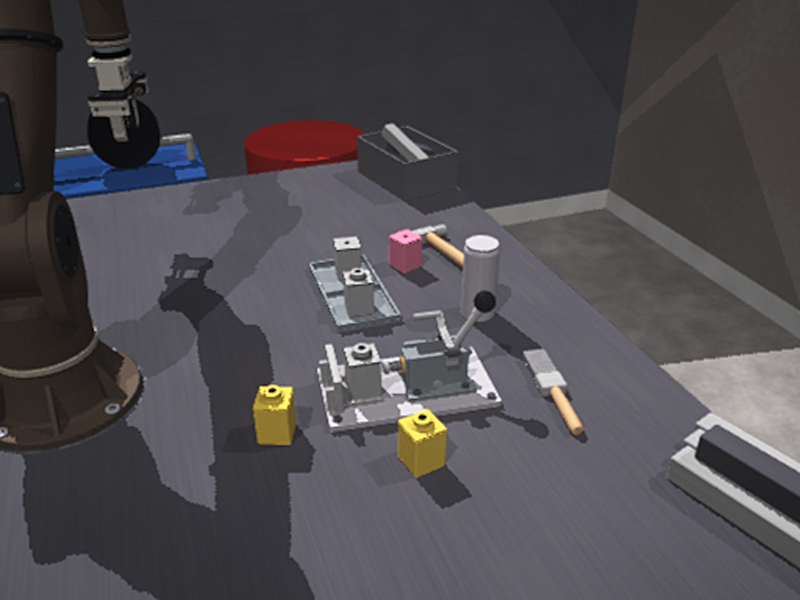

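The top view (800x600 scale) shows the plain box at (267,309) in the +y bay, the other finished box at (344,320), the jig box at (485,357) and the knob at (500,239). The catch lies across the cheeks near (490,280). The yellow boxes at (576,340) and (508,443) and the pink one at (272,243) are decoys. In the side view the jig box's boss is at (361,350), the knob at (485,301), the catch handle at (428,316), and the plain top at (347,243).

```bash
cat > h.py <<'E'
import numpy as np,cv2
from scipy.spatial.transform import Rotation as Ro
from cell import readout,cams,job
def ray(c,p):
    p=np.float64(p).reshape(1,1,2)
    u=cv2.undistortPoints(p,c["camera_matrix"],np.array([c["k1"],0,0,0.])).ravel()
    R=np.array(c["R"]);t=np.array(c["t"]);d=R.T@np.r_[u,1]
    return -R.T@t,d/np.linalg.norm(d)
def plane(c,p,z):
    o,d=ray(c,p);return o+d*(z-o[2])/d[2]
def tri(*cp):
    A=np.zeros((3,3));b=np.zeros(3);rs=[ray(c,p) for c,p in cp]
    for o,d in rs:
        P=np.eye(3)-np.outer(d,d);A+=P;b+=P@o
    X=np.linalg.solve(A,b);return X,max(np.linalg.norm(np.cross(X-o,d)) for o,d in rs)
def proj(c,X):
    rv=cv2.Rodrigues(np.array(c["R"]))[0]
    return cv2.projectPoints(np.float64(X).reshape(-1,1,3),rv,np.array(c["t"]),c["camera_matrix"],np.array([c["k1"],0,0,0.]))[0].reshape(-1,2)
def totool(T,yawdir=None):
    "TCP target T (world), optional horizontal direction for tool y with tool down -> turn, shift cm from current measured pose"
    s=readout.observe();R=Ro.from_rotvec(s["ee_rot"]);sh=R.inv().apply(np.array(T)-s["position"])*100
    if yawdir is None: return sh
    y=np.r_[yawdir,0];y=y/np.linalg.norm(y);
    if y@R.as_matrix()[:,1]<0:y=-y
    z=np.r_[0,0,-1.];G=Ro.from_matrix(np.c_[np.cross(y,z),y,z])
    return (R.inv()*G).as_rotvec(),sh
E
python3 - <<'E'
from h import *
t=cv2.imread("pics/top0.png");s=cv2.imread("pics/side0.png")
a=cv2.resize(t[145:260,150:350],None,fx=4,fy=4,interpolation=cv2.INTER_CUBIC)[:300+160]
b=t[145:260,150:350]; c=s[140:280,195:325]
A=cv2.resize(b,(800,460),interpolation=cv2.INTER_CUBIC)
cv2.imwrite("pics/c1.png",A)
cv2.imwrite("pics/c2.png",cv2.resize(c,None,fx=4.2,fy=4.2,interpolation=cv2.INTER_CUBIC))
E
```

```text
(no output)
```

View pics/c1.png

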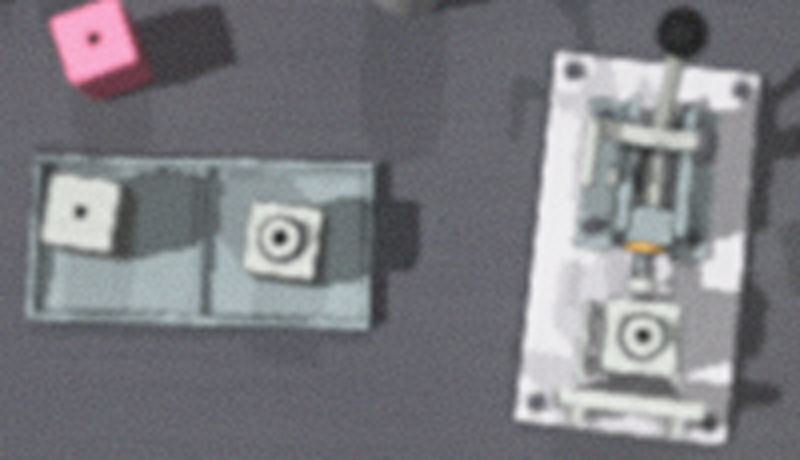

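View pics/c2.png

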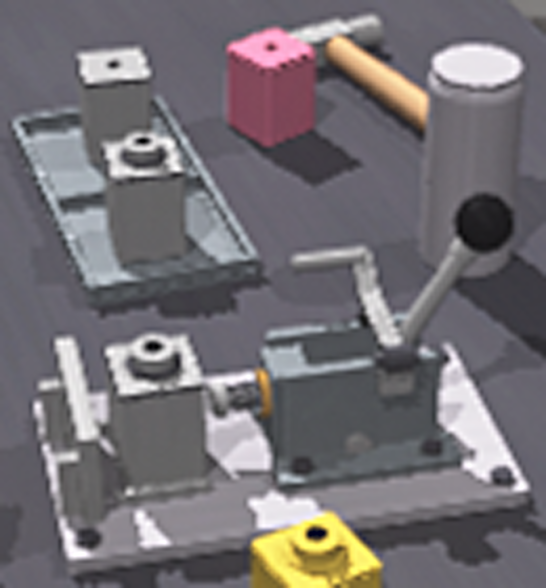

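The crops show the jig box's hole at top (643,336) and side (154,346), the knob at (683,31) and (484,220), and the catch handle near (591,150) and (330,259). The plain hole is at (80,211) and (113,65). The jig and tray corners are clear in both.

Run:
```python
from h import *
np.set_printoptions(precision=4,suppress=True)
T=cams.camera_info("top");S=cams.camera_info("side")
f=lambda p:(p[0]/4+150-.375,p[1]/4+145-.375)
g=lambda p:(p[0]/4.2+195-.38,p[1]/4.2+140-.38)
for n,a,b in [("plain",(80,211),(113,65)),("other",(280,238),(143,140)),("done",(643,336),(154,346)),("knob",(683,31),(484,220)),("handle",(591,150),(330,259)),("bedFarL/R",(760,75),(525,492)),("bednearR",(727,442),(72,560)),("bednearL",(516,418),(38,402)),("trayfarR",(375,160),(262,268)),("traynearR",(370,328),(92,290)),("traynearL",(26,320),(15,118))]:
    print(n,*tri((T,f(a)),(S,g(b))))
B=np.array([plane(T,f(p),.012)[:2] for p in[(556,53),(760,75),(727,442),(516,418)]])
print("bed FL FR NR NL",B, "c",B.mean(0)); x=(B[0]+B[1]-B[2]-B[3]);y=(B[0]+B[3]-B[1]-B[2]);print(np.linalg.norm(x)/2,np.linalg.norm(y)/2,np.degrees(np.arctan2(x[1],x[0])),np.degrees(np.arctan2(-y[0],y[1])))
B=np.array([plane(T,f(p),.016)[:2] for p in[(34,157),(375,160),(370,328),(26,320)]])
print("tray",B,B.mean(0)); x=(B[0]+B[1]-B[2]-B[3]);y=(B[0]+B[3]-B[1]-B[2]);print(np.linalg.norm(x)/2,np.linalg.norm(y)/2,np.degrees(np.arctan2(x[1],x[0])),np.degrees(np.arctan2(-y[0],y[1])))
# plain top face corners
for q,z in(([(52,175),(124,180),(117,252),(41,243)],.075),([(254,200),(325,210),(318,282),(244,272)],.075),([(610,298),(680,304),(676,374),(604,368)],.082)):
    P=np.array([plane(T,f(p),z)[:2] for p in q]);x=(P[0]+P[1]-P[2]-P[3]);y=(P[0]+P[3]-P[1]-P[2]);print(P.mean(0),np.linalg.norm(x)/2,np.linalg.norm(y)/2,np.degrees(np.arctan2(x[1],x[0])),np.degrees(np.arctan2(-y[0],y[1])))
W=cams.camera_info("wrist");s=readout.observe();R=Ro.from_rotvec(s["ee_rot"]).as_matrix();print(R);C=-W["R"].T@W["t"];print("wristcam in tool",R.T@(C-s["position"]),W["R"]@R,W["camera_matrix"][0,0])
```

```text
plain [0.5454 0.2149 0.0748] 0.0011094325080589506
other [0.5242 0.0735 0.0888] 0.00039164698668874785
done [ 0.4547 -0.1696  0.0957] 0.0005440092432462558
knob [ 0.6476 -0.1943  0.1525] 0.0016238914869530152
handle [ 0.5774 -0.1364  0.1071] 0.0019510527425453462
bedFarL/R [ 0.6471 -0.2699  0.0119] 0.0028958349766016155
bednearR [ 0.3829 -0.2371  0.0142] 0.0004959877195265934
bednearL [ 0.4025 -0.0873  0.0119] 8.905871548692366e-05
trayfarR [0.5892 0.013  0.007 ] 0.0016830783869464518
traynearR [0.4675 0.0164 0.0149] 4.718204530029501e-05
traynearL [0.4765 0.2665 0.0165] 0.0015933025708931537
bed FL FR NR NL [[ 0.6681 -0.1212]
 [ 0.6499 -0.2709]
 [ 0.3834 -0.2376]
 [ 0.4024 -0.0873]] c [ 0.5259 -0.1792]
0.2682283149989145 0.1511550210189947 -7.1921794900226566 -7.070502831069516
tray [[0.595  0.2638]
 [0.5894 0.0122]
 [0.4675 0.0164]
 [0.475  0.2669]] [0.5317 0.1398]
0.12105093021217873 0.25118102291210637 -1.7486335517280087 -1.500007361220958
[0.5455 0.2123] 0.049261116171118155 0.05266738443269512 -6.288723063473961 -5.9713860338873
[0.5241 0.0713] 0.05003910785254147 0.05056438983426362 -6.6066380888833285 -8.467563636510926
[ 0.456 -0.171] 0.04738225842049604 0.048109638942400605 -5.502866841446923 -5.572663116794656
[[-0.9622  0.2723 -0.0003]
 [ 0.2723  0.9622 -0.0014]
 [-0.0001 -0.0014 -1.    ]]
wristcam in tool [ 0.081   0.0006 -0.1574] [[ 0.0007  1.      0.0005]
 [-0.9552  0.0008 -0.2959]
 [-0.2959 -0.0003  0.9552]] 271.41929146981386
```

Measurements agree with the spec: bed 268x151 mm, yaw -7.1°. The tray is 121x251 mm at yaw -1.6°. Box tops are at 75 mm and the boss at 95 mm. Next I work out the first move.

Run:
```python
from h import *
np.set_printoptions(precision=3,suppress=True)
y=[.1241,.9923]
for P in([.40,.3,.226],[.4545,-.1697,.226],[.4545,-.1697,.12],[.4545,-.1697,.039]): print(*totool(P,y))
```

```text
[-0.001  0.    -0.151] [-30.316 -22.693   0.039]
[-0.001  0.    -0.151] [-48.352 -66.404   0.103]
[-0.001  0.    -0.151] [-48.351 -66.389  10.703]
[-0.001  0.    -0.151] [-48.35  -66.377  18.803]
```

Request:
drive_tool([
  [[0,0,-0.15],[-30,-22,0],1],
  [[0,0,-0.15],[-30,-22,0],1],
  [[0,0,-0.15],[-30,-22,0],1],
  [[0,0,-0.15],[-30,-22,0],1],
  [[0,0,-0.15],[-30,-22,0],1],
  [[0,0,-0.15],[-30,-22,0],1],
  [[0,0,-0.15],[-30,-22,0],1],
  [[0,0,-0.15],[-30,-22,0],1],
  [[0,0,-0.15],[-48.4,-66.4,0],1],
  [[0,0,-0.15],[-48.4,-66.4,0],1],
  [[0,0,-0.15],[-48.4,-66.4,0],1],
  [[0,0,-0.15],[-48.4,-66.4,0],1],
  [[0,0,-0.15],[-48.4,-66.4,0],1],
  [[0,0,-0.15],[-48.4,-66.4,0],1],
  [[0,0,-0.15],[-48.4,-66.4,0],1],
  [[0,0,-0.15],[-48.4,-66.4,0],1],
  [[0,0,-0.15],[-48.4,-66.4,0],1],
  [[0,0,-0.15],[-48.4,-66.4,0],1],
  [[0,0,-0.15],[-48.4,-66.4,0],1],
  [[0,0,-0.15],[-48.4,-66.4,0],1],
], newtons=30)

```text
clock: 1.77
position: [0.4525, -0.1574, 0.2268]
ee_rot: [0.197, 3.135, 0.0]
force: [1.9, 0.7, 0.7]
width: 0.996
gripper_force: 0.0
```

Request:
drive_tool([
  [[0,0,0],[0,0,0],1],
  [[0,0,0],[0,0,0],1],
  [[0,0,0],[0,0,0],1],
])

```text
clock: 2.02
position: [0.4525, -0.1551, 0.2263]
ee_rot: [-0.198, -3.134, -0.001]
force: [-0.7, 0.4, 0.1]
width: 0.996
gripper_force: 0.0
```

Run:
```python
from h import *
np.set_printoptions(precision=4,suppress=True)
W=cams.camera_info("wrist");i=cams.get_image("wrist");s=readout.observe();print(s["position"],Ro.from_rotvec(s["ee_rot"]).as_matrix())
np.save("W1.npy",W,allow_pickle=True)
o=np.array([.5259,-.1792]);X=np.array([.9923,-.1241]);Y=np.array([.1241,.9923])
J=lambda x,y,z:np.r_[o+x*X+y*Y,z]
pts={"hole":J(-.072,.0007,.095),"knob":J(.1226,0,.1525),"handle":J(.043,.05,.1),"FL":J(.135,.075,.012),"NL":J(-.135,.075,.012),"NR":J(-.135,-.075,.012)}
b=cv2.resize(i,(800,600),interpolation=cv2.INTER_CUBIC)
for k,v in pts.items():
    p=proj(W,v)[0];print(k,p);cv2.drawMarker(b,tuple(int(q) for q in p*1.5625),(0,0,255),0,12,1)
cv2.imwrite("pics/w1.png",b);cv2.imwrite("pics/w1r.png",i)
```

```text
[ 0.4526 -0.1543  0.2264] [[-0.9922  0.1243 -0.0009]
 [ 0.1243  0.9922  0.0007]
 [ 0.001   0.0006 -1.    ]]
hole [247.7454 188.4251]
knob [247.5674 368.414 ]
handle [289.5149 280.0927]
FL [297.723  295.8836]
NL [305.6044 125.5887]
NR [193.2928 125.7894]
```

View pics/w1.png

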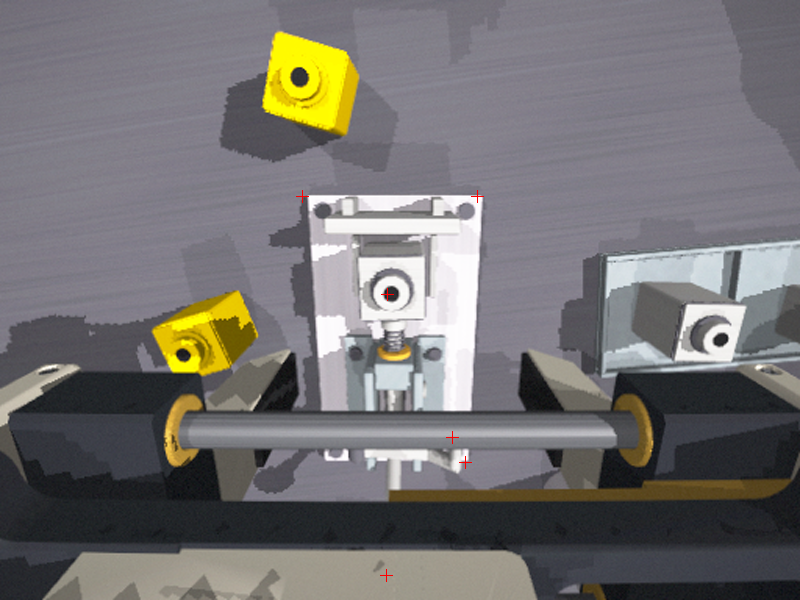

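The wrist view shows the box hole at (391,294) against my prediction of (387,294). The bed corners are offset by the same ~4 px, about 3 mm towards +y. I'll split the difference.

Run:
```python
from h import *
np.set_printoptions(precision=3,suppress=True)
print(*totool([.4545,-.168,.039],[.1241,.9923]))
```

```text
[ 0.001 -0.001 -0.   ] [-0.374 -1.351 18.736]
```

Request:
drive_tool([
  [[0,0,0],[-0.4,-1.35,3],1],
  [[0,0,0],[-0.4,-1.35,6],1],
  [[0,0,0],[-0.4,-1.35,9],1],
  [[0,0,0],[-0.4,-1.35,12],1],
  [[0,0,0],[-0.4,-1.35,14.5],1],
  [[0,0,0],[-0.4,-1.35,17],1],
  [[0,0,0],[-0.4,-1.35,18.7],1],
  [[0,0,0],[-0.4,-1.35,18.7],1],
  [[0,0,0],[-0.4,-1.35,18.7],1],
  [[0,0,0],[-0.4,-1.35,18.7],-1],
  [[0,0,0],[-0.4,-1.35,18.7],-1],
  [[0,0,0],[-0.4,-1.35,18.7],-1],
  [[0,0,0],[-0.4,-1.35,18.7],-1],
  [[0,0,0],[-0.4,-1.35,18.7],-1],
  [[0,0,0],[-0.4,-1.35,18.7],-1],
  [[0,0,0],[-0.4,-1.35,18.7],-1],
], newtons=30)

```text
clock: 3.4
position: [0.4555, -0.1689, 0.04]
ee_rot: [0.197, 3.135, 0.001]
force: [0.0, 2.3, 2.9]
width: 0.544
gripper_force: 25.7
```

Request:
drive_tool([
  [[0,0,0],[0,0,-2],-1],
  [[0,0,0],[0,0,-5],-1],
  [[0,0,0],[0,0,-8],-1],
  [[0,0,0],[0,0,-10],-1],
  [[0,0,0],[1,4,-10],-1],
  [[0,0,0],[2.1,7.5,-10],-1],
  [[0,0,0],[3.2,11,-10],-1],
  [[0,0,0],[4.2,14.5,-10],-1],
  [[0,0,0],[4.6,16.4,-9],-1],
  [[0,0,0],[4.6,16.4,-6],-1],
  [[0,0,0],[4.6,16.4,-3],-1],
  [[0,0,0],[4.6,16.4,-1],-1],
  [[0,0,0],[4.6,16.4,0.3],-1],
  [[0,0,0],[4.6,16.4,0.9],-1],
  [[0,0,0],[4.6,16.4,1.1],-1],
  [[0,0,0],[4.6,16.4,1.2],-1],
  [[0,0,0],[4.6,16.4,1.2],-1],
  [[0,0,0],[4.6,16.4,1.2],-1],
  [[0,0,0],[4.6,16.4,1.2],-1],
])

```text
clock: 4.98
position: [0.4307, -0.0008, 0.0283]
ee_rot: [0.198, 3.134, 0.001]
force: [-0.0, 0.4, -5.0]
width: 0.546
gripper_force: 29.9
```

Request:
drive_tool([
  [[0,0,0],[0,0,0.1],-1],
  [[0,0,0],[0,0,0.15],-1],
  [[0,0,0],[0,0,0.2],-1],
  [[0,0,0],[0,0,0.2],-1],
])

```text
clock: 5.32
position: [0.431, -0.0008, 0.0277]
ee_rot: [0.197, 3.133, 0.002]
force: [-9.2, -1.2, 37.5]
width: 0.547
gripper_force: 30.0
```

Request:
drive_tool([
  [[0,0,0],[0,0,-0.2],1],
  [[0,0,0],[0,0,-0.2],1],
  [[0,0,0],[0,0,-0.2],1],
  [[0,0,0],[0,0,-0.2],1],
  [[0,0,0],[0,0,-3.5],1],
  [[0,0,0],[0,0,-7],1],
  [[0,0,0],[0,0,-10.5],1],
  [[0,0,0],[-1.5,4,-11],1],
  [[0,0,0],[-3,7.7,-11],1],
  [[0,0,0],[-4.5,11.4,-11],1],
  [[0,0,0],[-5.9,15.1,-11],1],
  [[0,0,0],[-7.3,18.8,-11],1],
  [[0,0,0],[-8.5,22,-11],1],
  [[0,0,0],[-8.6,22.9,-11],1],
  [[0,0,0],[-8.6,22.9,-11],1],
  [[0,0,0],[-8.6,22.9,-11],1],
  [[0,0,0],[-8.6,22.9,-11],1],
])

```text
clock: 6.73
position: [0.5436, 0.2137, 0.1355]
ee_rot: [-0.2, -3.134, 0.002]
force: [-0.9, 0.1, 0.7]
width: 1.002
gripper_force: 0.0
```

Run:
```python
from h import *
np.set_printoptions(precision=3,suppress=True)
s=readout.observe();print(s["position"])
W=cams.camera_info("wrist");i=cams.get_image("wrist");cv2.imwrite("pics/w2r.png",i)
p=proj(W,[.545,.216,.075])[0];print(p)
t=cams.get_image("top");cv2.imwrite("pics/t2r.png",t)
b=np.hstack([cv2.resize(t[130:330,140:350],(400,381)),cv2.resize(i,(400,300))[:381] if 0 else cv2.copyMakeBorder(cv2.resize(i,(400,300)),0,81,0,0,0)])
cv2.drawMarker(b,(int(400+p[0]*400/512),int(p[1]*400/512)),(0,0,255),0,10,1)
cv2.imwrite("pics/v2.png",b)
print(*totool([.545,.216,.036],[.1241,.9923]))
```

```text
[0.544 0.214 0.135]
[263.248 208.559]
[-0.001 -0.    -0.004] [-0.087  0.249  9.979]
```

View pics/v2.png

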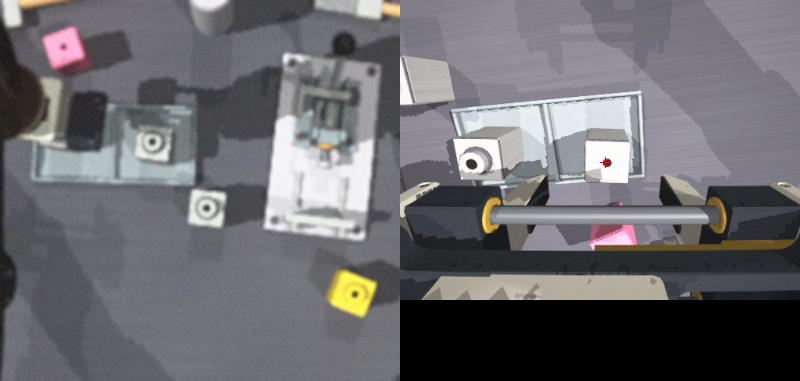

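The finished box stands upright on the bench at (207,208) in the left view. On the right, the plain box's hole at (607,162) coincides with my prediction. Descending to grasp it.

Request:
drive_tool([
  [[0,0,0],[-0.1,0.25,2.5],1],
  [[0,0,0],[-0.1,0.25,5],1],
  [[0,0,0],[-0.1,0.25,7],1],
  [[0,0,0],[-0.1,0.25,9],1],
  [[0,0,0],[-0.1,0.25,10],1],
  [[0,0,0],[-0.1,0.25,10],1],
  [[0,0,0],[-0.1,0.25,10],-1],
  [[0,0,0],[-0.1,0.25,10],-1],
  [[0,0,0],[-0.1,0.25,10],-1],
  [[0,0,0],[-0.1,0.25,10],-1],
  [[0,0,0],[-0.1,0.25,10],-1],
  [[0,0,0],[-0.1,0.25,10],-1],
  [[0,0,0],[-0.1,0.25,10],-1],
  [[0,0,0],[-0.1,0.25,8],-1],
  [[0,0,0],[-0.1,0.25,5],-1],
  [[0,0,0],[-0.1,0.25,2],-1],
  [[0,0,0],[-0.1,0.25,0],-1],
  [[0,0,0],[-0.1,0.25,-1],-1],
  [[0,0,0],[-0.1,0.25,-1],-1],
  [[0,0,0],[-0.1,0.25,-1],-1],
])

```text
clock: 8.5
position: [0.5449, 0.2179, 0.1449]
ee_rot: [-0.197, -3.135, 0.0]
force: [-0.3, 0.5, -5.8]
width: 0.543
gripper_force: 29.8
```

Run:
```python
from h import *
np.set_printoptions(precision=3,suppress=True)
s=readout.observe();print(s["position"],s["force"],s["width"])
print(*totool([.4555,-.1689,.146],[.1241,.9923]))
```

```text
[0.545 0.218 0.145] [-0.325  0.463 -5.81 ] 0.5432142228546939
[-0.    -0.001 -0.001] [  4.021 -39.496  -0.098]
```

Request:
drive_tool([
  [[0,0,0],[0.4,-4,0],-1],
  [[0,0,0],[0.8,-8,0],-1],
  [[0,0,0],[1.2,-12,0],-1],
  [[0,0,0],[1.6,-16,0],-1],
  [[0,0,0],[2,-20,0],-1],
  [[0,0,0],[2.4,-24,0],-1],
  [[0,0,0],[2.8,-28,0],-1],
  [[0,0,0],[3.2,-32,0],-1],
  [[0,0,0],[3.6,-36,0],-1],
  [[0,0,0],[4,-39,0],-1],
  [[0,0,0],[4,-39.5,0],-1],
  [[0,0,0],[4,-39.5,0],-1],
  [[0,0,0],[4,-39.5,2],-1],
  [[0,0,0],[4,-39.5,4],-1],
  [[0,0,0],[4,-39.5,5],-1],
  [[0,0,0],[4,-39.5,5],-1],
  [[0,0,0],[4,-39.5,5],-1],
])

```text
clock: 9.92
position: [0.4558, -0.1679, 0.0951]
ee_rot: [-0.196, -3.133, -0.001]
force: [-0.7, -0.2, -4.4]
width: 0.545
gripper_force: 29.8
```

Run:
```python
from h import *
np.set_printoptions(precision=3,suppress=True)
s=readout.observe();print(s["position"],s["force"],s["width"])
print(*totool([.4555,-.1689,.0435],[.1241,.9923]))
i=cams.get_image("wrist");cv2.imwrite("pics/w3.png",cv2.resize(i[80:280,130:400],(800,593),interpolation=cv2.INTER_CUBIC))
```

```text
[ 0.456 -0.168  0.095] [-0.733 -0.227 -4.442] 0.5451281313511712
[ 0.    -0.002 -0.   ] [ 0.002 -0.104  5.156]
```

View pics/w3.png

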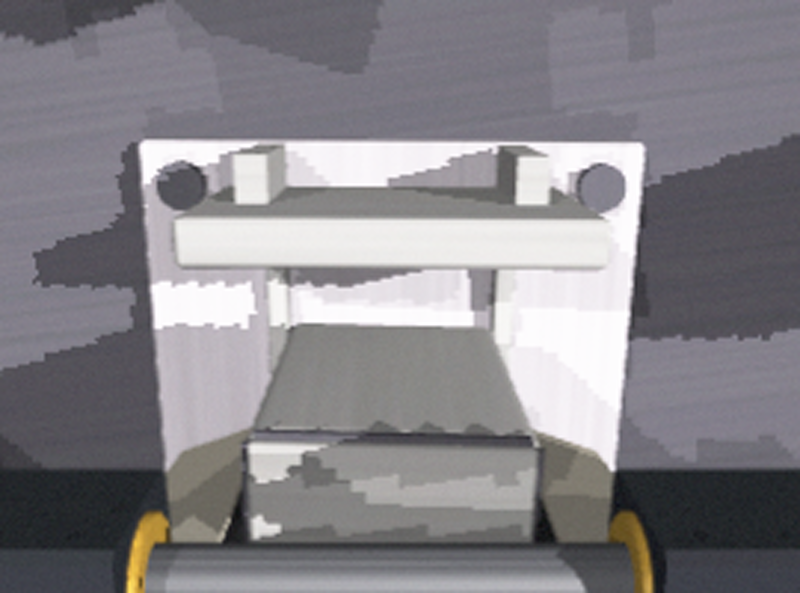

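The plain box hangs centred between the side strips (x 270–513, box 290–490), clear of the fence. Lowering it now.

Request:
drive_tool([
  [[0,0,0],[0,0,2],-1],
  [[0,0,0],[0,0,3.5],-1],
  [[0,0,0],[0,0,4.5],-1],
  [[0,0,0],[0,0,4.9],-1],
  [[0,0,0],[0,0,5.1],-1],
  [[0,0,0],[0,0,5.2],-1],
  [[0,0,0],[0,0,5.2],-1],
  [[0,0,0],[0,0,5.2],-1],
])

```text
clock: 10.63
position: [0.4567, -0.1691, 0.0443]
ee_rot: [0.198, 3.134, -0.0]
force: [-0.6, 0.5, -4.4]
width: 0.547
gripper_force: 29.8
```

Request:
drive_tool([
  [[0,0,0],[0,0,0.1],-1],
  [[0,0,0],[0,0,0.15],-1],
  [[0,0,0],[0,0,0.15],-1],
])

```text
clock: 10.88
position: [0.4567, -0.1691, 0.043]
ee_rot: [0.198, 3.134, 0.0]
force: [-2.0, 0.9, 5.8]
width: 0.545
gripper_force: 29.8
```

Request:
drive_tool([
  [[0,0,0],[0,0,0],1],
  [[0,0,0],[0,0,0],1],
  [[0,0,0],[0,0,0],1],
  [[0,0,0],[0,0,0],1],
  [[0,0,0],[0,0,-2.5],1],
  [[0,0,0],[0,0,-6],1],
  [[0,0,0],[0,0,-9],1],
  [[0,0,0],[1.2,4,-9],1],
  [[0,0,0],[2.4,8,-9],1],
  [[0,0,0],[3.5,12,-9],1],
  [[0,0,0],[4.6,16,-9],1],
  [[0,0,0],[4.6,16.4,-9],1],
  [[0,0,0],[4.6,16.4,-9],1],
  [[0,0,0],[4.6,16.4,-6],1],
  [[0,0,0],[4.6,16.4,-3],1],
  [[0,0,0],[4.6,16.4,0],1],
  [[0,0,0],[4.6,16.4,1.2],1],
  [[0,0,0],[4.6,16.4,1.2],1],
  [[0,0,0],[4.6,16.4,1.2],1],
  [[0,0,0],[4.6,16.4,1.2],1],
])

```text
clock: 12.55
position: [0.4319, -0.0015, 0.031]
ee_rot: [0.2, 3.134, -0.0]
force: [-0.2, -0.3, 1.0]
width: 0.999
gripper_force: 0.0
```

Request:
drive_tool([
  [[0,0,0],[0,0,0],-1],
  [[0,0,0],[0,0,0],-1],
  [[0,0,0],[0,0,0],-1],
  [[0,0,0],[0,0,0],-1],
  [[0,0,0],[0,0,0],-1],
  [[0,0,0],[0,0,0],-1],
  [[0,0,0],[0,0,-3],-1],
  [[0,0,0],[0,0,-6],-1],
  [[0,0,0],[0,0,-9],-1],
  [[0,0,0],[0,0,-11.5],-1],
  [[0,0,0],[0,0,-11.5],-1],
  [[0,0,0],[0,0,-11.5],-1],
])

```text
clock: 13.55
position: [0.4316, -0.0001, 0.1458]
ee_rot: [0.196, 3.133, 0.002]
force: [0.2, 0.6, -4.5]
width: 0.537
gripper_force: 30.0
```

Run:
```python
from h import *
np.set_printoptions(precision=3,suppress=True)
s=readout.observe();print(s["position"],s["force"],s["width"])
print(*totool([.5335,.204,.146],[.028,.9996]))
print(*totool([.5335,.204,.036],[.028,.9996]))
```

```text
[ 0.432 -0.     0.146] [ 0.216  0.587 -4.452] 0.5369640122697968
[ 0.001  0.002 -0.097] [-7.565 21.522  0.019]
[ 0.001  0.002 -0.097] [-7.544 21.508 11.019]
```

Request:
drive_tool([
  [[0,0,-0.02],[-1.3,3.7,0],-1],
  [[0,0,-0.04],[-2.6,7.4,0],-1],
  [[0,0,-0.06],[-3.9,11,0],-1],
  [[0,0,-0.08],[-5.2,14.8,0],-1],
  [[0,0,-0.1],[-6.5,18.5,0],-1],
  [[0,0,-0.1],[-7.5,21.5,0],-1],
  [[0,0,-0.1],[-7.5,21.5,0],-1],
  [[0,0,-0.1],[-7.5,21.5,0],-1],
  [[0,0,-0.1],[-7.5,21.5,3],-1],
  [[0,0,-0.1],[-7.5,21.5,6],-1],
  [[0,0,-0.1],[-7.5,21.5,8.5],-1],
  [[0,0,-0.1],[-7.5,21.5,10],-1],
  [[0,0,-0.1],[-7.5,21.5,10.7],-1],
  [[0,0,-0.1],[-7.5,21.5,10.9],-1],
  [[0,0,-0.1],[-7.5,21.5,11],-1],
  [[0,0,-0.1],[-7.5,21.5,11],-1],
  [[0,0,-0.1],[-7.5,21.5,11],-1],
])

```text
clock: 14.97
position: [0.5349, 0.2018, 0.0378]
ee_rot: [0.044, 3.137, 0.002]
force: [-3.9, -3.9, 33.9]
width: 0.541
gripper_force: 30.0
```

Request:
drive_tool([
  [[0,0,0],[0,0,-0.15],-1],
  [[0,0,0],[0,0,-0.15],1],
  [[0,0,0],[0,0,-0.15],1],
  [[0,0,0],[0,0,-0.15],1],
  [[0,0,0],[0,0,-0.15],1],
  [[0,0,0],[0,0,-2.5],1],
  [[0,0,0],[0,0,-6],1],
  [[0,0,0],[0,0,-10],1],
  [[0,0,0],[0,0,-14],1],
  [[0,0,0],[3.5,0,-14],1],
  [[0,0,0],[7,0,-14],1],
  [[0,0,0],[10,0,-14],1],
  [[0,0,0],[10,0,-14],1],
  [[0,0,0],[10,0,-14],1],
])

```text
clock: 16.13
position: [0.4308, 0.2062, 0.1751]
ee_rot: [-0.037, -3.14, -0.001]
force: [0.3, -0.5, -0.1]
width: 1.004
gripper_force: 0.0
```

Run:
```python
from h import *
t=cams.get_image("top");s=cams.get_image("side");cv2.imwrite("pics/t4.png",t);cv2.imwrite("pics/s4.png",s)
print(readout.observe()["position"])
A=cv2.resize(t[130:330,140:350],(400,381),interpolation=cv2.INTER_CUBIC);B=cv2.resize(s[140:280,195:325],None,fx=3,fy=3,interpolation=cv2.INTER_CUBIC)
o=np.zeros((420,790,3),np.uint8);o[:381,:400]=A;o[:,400:]=B;cv2.imwrite("pics/v4.png",o)
```

```text
[0.43303545 0.20604374 0.17523508]
```

View pics/v4.png

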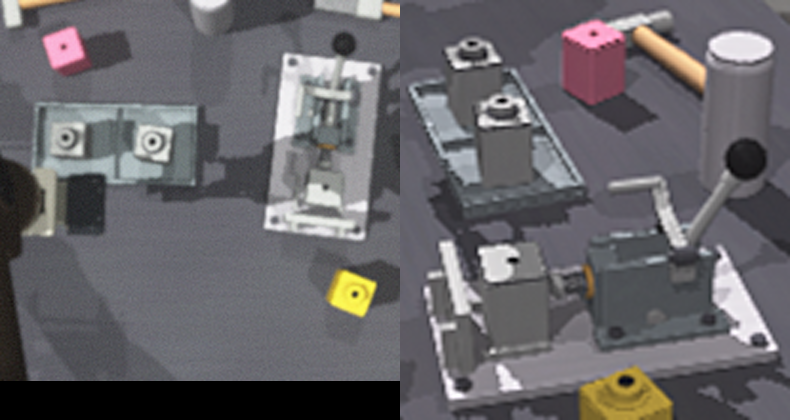

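The plain box stands upright in the jig (side ≈(513,290)). The finished box is in the +y bay (top (67,139)) and the catch is still on. Next is the catch handle.

Run:
```python
from h import *
np.set_printoptions(precision=3,suppress=True)
print(*totool([.568,-.1335,.175],[.1241,.9923]))
```

```text
[0.    0.    0.099] [-14.365 -33.596   0.028]
```

Request:
drive_tool([
  [[0,0,0.1],[-1.6,-3.7,0],-0.2],
  [[0,0,0.1],[-3.2,-7.4,0],-0.2],
  [[0,0,0.1],[-4.8,-11.1,0],-0.2],
  [[0,0,0.1],[-6.4,-14.8,0],-0.2],
  [[0,0,0.1],[-8,-18.5,0],-0.2],
  [[0,0,0.1],[-9.6,-22.2,0],-0.2],
  [[0,0,0.1],[-11.2,-26,0],-0.2],
  [[0,0,0.1],[-12.8,-30,0],-0.2],
  [[0,0,0.1],[-14,-33,0],-0.2],
  [[0,0,0.1],[-14.4,-33.6,0],-0.2],
  [[0,0,0.1],[-14.4,-33.6,0],-0.2],
  [[0,0,0.1],[-14.4,-33.6,0],-0.2],
  [[0,0,0.1],[-14.4,-33.6,0],-0.2],
], newtons=6)

```text
clock: 17.32
position: [0.5677, -0.1322, 0.1746]
ee_rot: [-0.195, -3.134, -0.001]
force: [-0.5, 0.3, -0.3]
width: 0.404
gripper_force: 0.0
```

Run:
```python
from h import *
np.set_printoptions(precision=3,suppress=True)
s=readout.observe();print(s["position"],s["width"]);print(*totool([.568,-.1335,.086],[.1241,.9923]))
t=cams.get_image("side");cv2.imwrite("pics/v5.png",cv2.resize(t[120:270,210:370],(800,600)[:2] and (640,600),interpolation=cv2.INTER_CUBIC))
```

```text
[ 0.568 -0.132  0.175] 0.40431537266900913
[ 0.001 -0.001 -0.   ] [-0.053 -0.13   8.864]
```

View pics/v5.png

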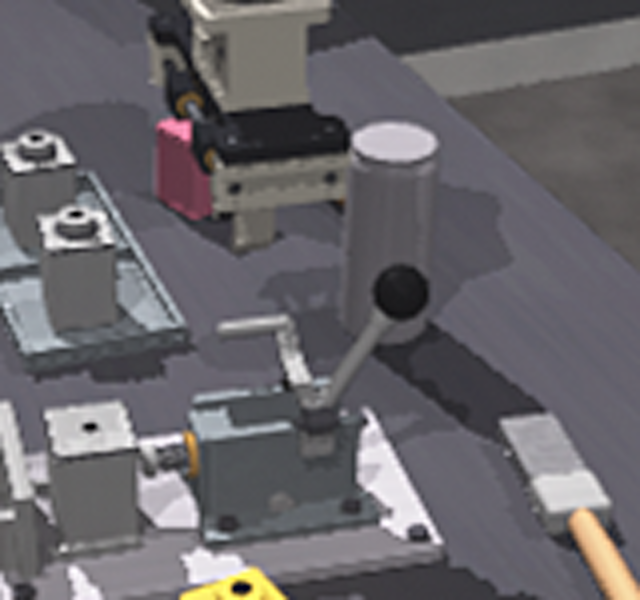

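The fingers at (252,230) hang straight above the catch handle (220–295, 325), well clear of the knob. Descending and gripping lightly.

Request:
drive_tool([
  [[0,0,0],[0,-0.1,3],-0.2],
  [[0,0,0],[0,-0.1,5.5],-0.2],
  [[0,0,0],[0,-0.1,7.5],-0.2],
  [[0,0,0],[0,-0.1,8.8],-0.2],
  [[0,0,0],[0,-0.1,8.8],-0.2],
  [[0,0,0],[0,-0.1,8.8],-0.2],
  [[0,0,0],[0,-0.1,8.8],-1],
  [[0,0,0],[0,-0.1,8.8],-1],
  [[0,0,0],[0,-0.1,8.8],-1],
  [[0,0,0],[0,-0.1,8.8],-1],
  [[0,0,0],[0,-0.1,8.8],-1],
], newtons=6)

```text
clock: 18.28
position: [0.5683, -0.1331, 0.0878]
ee_rot: [0.196, 3.135, 0.003]
force: [2.3, 1.6, -0.5]
width: 0.102
gripper_force: 6.0
```

Request:
drive_tool([
  [[0,0,0],[0,-0.2,-0.9],-1],
  [[0,0,0],[0,-0.6,-1.8],-1],
  [[0,0,0],[0,-1.1,-2.7],-1],
  [[0,0,0],[0,-1.7,-3.6],-1],
  [[0,0,0],[0,-1.7,-3.6],-1],
])

```text
clock: 18.7
position: [0.5658, -0.1529, 0.1259]
ee_rot: [0.2, 3.133, 0.001]
force: [-0.6, 6.0, 4.4]
width: 0.106
gripper_force: 6.0
```

Request:
drive_tool([
  [[0,0,0],[0,-0.7,-0.7],-1],
  [[0,0,0],[0,-1.5,-1.4],-1],
  [[0,0,0],[0,-2.5,-2],-1],
  [[0,0,0],[0,-3.4,-2.4],-1],
  [[0,0,0],[0,-3.4,-2.4],-1],
])

```text
clock: 19.12
position: [0.561, -0.189, 0.1489]
ee_rot: [0.203, 3.133, -0.003]
force: [-1.9, 2.6, 9.7]
width: 0.105
gripper_force: 6.0
```

Request:
drive_tool([
  [[0,0,0],[0,-1,-0.3],-1],
  [[0,0,0],[0,-2.1,-0.5],-1],
  [[0,0,0],[0,-3.1,-0.5],-1],
  [[0,0,0],[0,-4.2,-0.4],-1],
  [[0,0,0],[0,-5.2,-0.1],-1],
  [[0,0,0],[0,-6.2,0.3],-1],
  [[0,0,0],[0,-6.2,0.3],-1],
])

```text
clock: 19.7
position: [0.5526, -0.2497, 0.1431]
ee_rot: [-0.202, -3.134, 0.002]
force: [-0.4, -2.5, 3.5]
width: 0.105
gripper_force: 6.0
```

Request:
drive_tool([
  [[0,0,0],[0,-0.9,0.5],-1],
  [[0,0,0],[0,-1.8,1.1],-1],
  [[0,0,0],[0,-2.3,1.6],-1],
  [[0,0,0],[0,-2.8,2.1],-1],
  [[0,0,0],[0,-3.2,2.6],-1],
  [[0,0,0],[0,-3.2,2.6],-1],
])

```text
clock: 20.2
position: [0.5491, -0.2789, 0.1169]
ee_rot: [-0.198, -3.134, -0.0]
force: [-0.6, 0.8, -0.7]
width: 0.1
gripper_force: 6.0
```

Request:
drive_tool([
  [[0,0,0],[0,-0.2,0.3],-1],
  [[0,0,0],[0,-0.35,0.55],-1],
  [[0,0,0],[0,-0.5,0.8],-1],
  [[0,0,0],[0,-0.5,0.8],-1],
])

```text
clock: 20.53
position: [0.5499, -0.2802, 0.1103]
ee_rot: [0.194, 3.135, 0.006]
force: [-0.4, 8.6, 5.1]
width: 0.105
gripper_force: 6.0
```

Request:
drive_tool([
  [[0,0,0],[0,0.4,-0.2],-1],
  [[0,0,0],[0,0.4,-0.2],-0.2],
  [[0,0,0],[0,0.4,-0.2],-0.2],
  [[0,0,0],[0,0.4,-0.2],-0.2],
  [[0,0,0],[0,0.4,-0.2],-0.2],
  [[0,0,0],[0,0.4,-3],-0.2],
  [[0,0,0],[0,0.4,-6.5],-0.2],
  [[0,0,0],[0,0.4,-10],-0.2],
  [[0,0,0],[0,0.4,-13],0.4],
  [[0,0,0],[0,0.4,-13],0.4],
  [[0,0,0],[0,0.4,-13],0.4],
])

```text
clock: 21.45
position: [0.5502, -0.2803, 0.2421]
ee_rot: [0.198, 3.132, -0.002]
force: [-0.1, 0.0, 0.2]
width: 0.568
gripper_force: 0.0
```

Run:
```python
from h import *
np.set_printoptions(precision=3,suppress=True)
s=readout.observe();print(s["position"],s["force"]);print(*totool([.6476,-.193,.24],[.1241,.9923]))
t=cams.get_image("side");u=cams.get_image("top");cv2.imwrite("pics/s6.png",t)
A=cv2.resize(t[120:270,210:340],(500,577),interpolation=cv2.INTER_CUBIC);B=cv2.resize(u[140:260,270:350],(300,450),interpolation=cv2.INTER_CUBIC)
o=np.zeros((577,800,3),np.uint8);o[:,:500]=A;o[:450,500:]=B;cv2.imwrite("pics/v6.png",o)
T=cams.camera_info("top");S=cams.camera_info("side")
# knob: dark blob in each picture
r=[]
for c,i,X in((T,u,[.6476,-.1943,.1525]),(S,t,[.6476,-.1943,.1525])):
    p=proj(c,X)[0];x0,y0=(p-12).astype(int);m=(i[y0:y0+24,x0:x0+24].max(2)<40).astype(np.uint8)
    n,l,st,ce=cv2.connectedComponentsWithStats(m);k=1+st[1:,4].argmax();print(p,ce[k]+(x0,y0),st[k]);r.append((c,ce[k]+(x0,y0)))
print(tri(*r))
```

```text
[ 0.55  -0.28   0.242] [-0.089  0.012  0.186]
[-0.001  0.004 -0.002] [-8.567  9.891  0.23 ]
[320.18  152.967] [322.222 155.889] [13 14  4  5  9]
[310.522 191.825] [310.023 192.789] [  6   8  13  13 133]
(array([ 0.641, -0.2  ,  0.154]), np.float64(0.0019567248075451427))
```

View pics/v6.png

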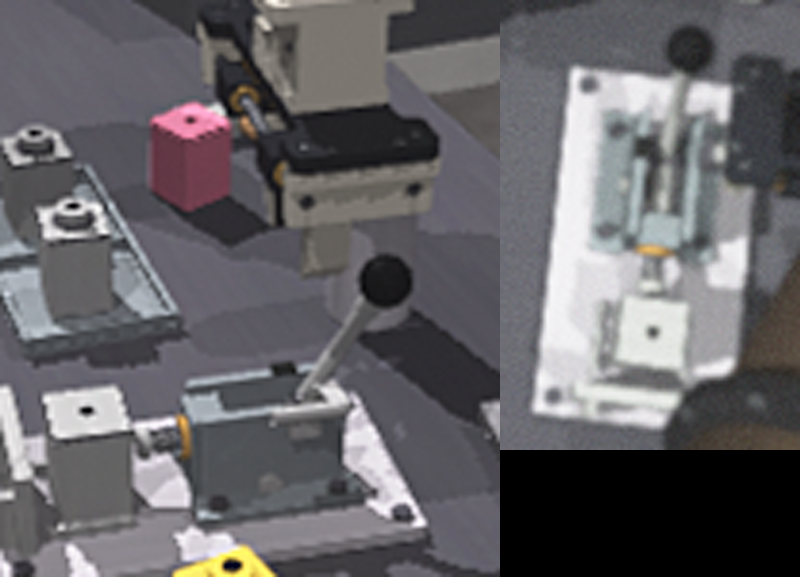

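Catch right over: its bar and handle now lie on the -y side (side view ≈(310,412)). The knob is at (386,280), confirming about z=0.153. The box stands in its seat. Now the lever.

Request:
drive_tool([
  [[0,0,0],[-2.5,2.8,0],0.4],
  [[0,0,0],[-5,5.7,0],0.4],
  [[0,0,0],[-7.5,8.5,0],0.4],
  [[0,0,0],[-8.6,9.9,0],0.4],
  [[0,0,0],[-8.6,9.9,0],0.4],
  [[0,0,0],[-8.6,9.9,0],0.4],
  [[0,0,0],[-8.6,9.9,3],0.4],
  [[0,0,0],[-8.6,9.9,6],0.4],
  [[0,0,0],[-8.6,9.9,8.5],0.4],
  [[0,0,0],[-8.6,9.9,10],0.4],
  [[0,0,0],[-8.6,9.9,10.8],0.4],
  [[0,0,0],[-8.6,9.9,10.8],0.4],
  [[0,0,0],[-8.6,9.9,10.8],0.4],
], newtons=40)

```text
clock: 22.63
position: [0.6466, -0.1932, 0.1326]
ee_rot: [-0.2, -3.135, 0.001]
force: [0.9, -1.1, 0.5]
width: 0.697
gripper_force: 0.0
```

Request:
drive_tool([
  [[0,0,0],[0,0,0],-1],
  [[0,0,0],[0,0,0],-1],
  [[0,0,0],[0,0,0],-1],
  [[0,0,0],[0,0,0],-1],
  [[0,0,0],[0,0,0],-1],
])

```text
clock: 23.05
position: [0.6474, -0.192, 0.1327]
ee_rot: [0.197, 3.135, 0.0]
force: [-0.0, -0.1, -0.1]
width: 0.389
gripper_force: 0.0
```

Request:
drive_tool([
  [[0,0,0],[0,0,0],-1],
  [[0,0,0],[0,0,0],-1],
  [[0,0,0],[0,0,0],-1],
])

```text
clock: 23.3
position: [0.6473, -0.1926, 0.1327]
ee_rot: [0.198, 3.135, -0.001]
force: [-0.4, -1.9, 3.3]
width: 0.355
gripper_force: 40.0
```

Request:
drive_tool([
  [[0,0,0],[1,0,-0.55],-1],
  [[0,0,0],[2,0,-1],-1],
  [[0,0,0],[3,0,-1.4],-1],
  [[0,0,0],[4.1,0,-1.75],-1],
  [[0,0,0],[4.1,0,-1.75],-1],
])

```text
clock: 23.72
position: [0.6059, -0.1872, 0.1503]
ee_rot: [0.199, 3.134, -0.0]
force: [4.8, -4.5, -4.5]
width: 0.348
gripper_force: 40.0
```

Request:
drive_tool([
  [[0,0,0],[1.1,0,-0.2],-1],
  [[0,0,0],[2.2,0,-0.4],-1],
  [[0,0,0],[3.3,0,-0.45],-1],
  [[0,0,0],[4.4,0,-0.4],-1],
  [[0,0,0],[5.5,0,-0.3],-1],
  [[0,0,0],[6.7,0,-0.15],-1],
  [[0,0,0],[6.7,0,-0.15],-1],
])

```text
clock: 24.3
position: [0.5416, -0.1788, 0.1529]
ee_rot: [0.197, 3.13, -0.0]
force: [5.9, -2.5, 6.0]
width: 0.352
gripper_force: 40.0
```

Request:
drive_tool([
  [[0,0,0],[0.5,0,0.1],-1],
  [[0,0,0],[1,0,0.25],-1],
  [[0,0,0],[1.3,0,0.35],-1],
  [[0,0,0],[1.3,0,0.35],-1],
])

```text
clock: 24.63
position: [0.5314, -0.1776, 0.1506]
ee_rot: [0.196, 3.126, -0.002]
force: [6.4, -0.8, 15.5]
width: 0.352
gripper_force: 40.0
```

Request:
drive_tool([
  [[0,0,0],[0.2,0,-0.05],-1],
  [[0,0,0],[0.4,0,-0.05],-1],
  [[0,0,0],[0.4,0,-0.05],-1],
  [[0,0,0],[0.4,0,-0.05],-1],
])

```text
clock: 24.97
position: [0.5275, -0.1771, 0.1499]
ee_rot: [0.196, 3.127, -0.003]
force: [10.1, -3.1, 2.2]
width: 0.343
gripper_force: 40.0
```

Request:
drive_tool([
  [[0,0,0],[0.15,0,0.02],-1],
  [[0,0,0],[0.3,0,0.05],-1],
  [[0,0,0],[0.3,0,0.05],-1],
  [[0,0,0],[0.3,0,0.05],-1],
])

```text
clock: 25.3
position: [0.5247, -0.1767, 0.1492]
ee_rot: [0.196, 3.127, -0.003]
force: [11.8, -4.3, 0.4]
width: 0.349
gripper_force: 40.0
```

Request:
drive_tool([
  [[0,0,0],[0.15,0,0.03],-1],
  [[0,0,0],[0.3,0,0.08],-1],
  [[0,0,0],[0.3,0,0.08],-1],
  [[0,0,0],[0.3,0,0.08],-1],
])

```text
clock: 25.63
position: [0.5219, -0.1763, 0.1485]
ee_rot: [0.195, 3.127, -0.003]
force: [10.3, -3.8, -0.9]
width: 0.347
gripper_force: 40.0
```

Request:
drive_tool([
  [[0,0,0],[0.15,0,0.03],-1],
  [[0,0,0],[0.3,0,0.08],-1],
  [[0,0,0],[0.3,0,0.08],-1],
  [[0,0,0],[0.3,0,0.08],-1],
])

```text
clock: 25.97
position: [0.5191, -0.176, 0.1477]
ee_rot: [0.195, 3.127, -0.003]
force: [12.8, -2.7, -0.6]
width: 0.346
gripper_force: 40.0
```

Run:
```python
from h import *
np.set_printoptions(precision=4,suppress=True)
t=cams.get_image("side");u=cams.get_image("top");cv2.imwrite("pics/s7.png",t);cv2.imwrite("pics/t7.png",u)
S=cams.camera_info("side")
s=readout.observe();print(s["position"],s["force"],s["gripper_force"])
X=np.array([.9923,-.1241,0]);o=np.array([.5259,-.1777,0])
for a in(-.2,-.25,-.3):print(a,(o+(.0442+.15*np.sin(a))*X)+[0,0,.0246+.15*np.cos(a)],proj(S,o+(.0442+.15*np.sin(a))*X+[0,0,.0246+.15*np.cos(a)])[0])
# dark pixels near
p=proj(S,o+[0,0,.168])[0];x0,y0=(p-16).astype(int);m=t[y0:y0+34,x0:x0+34].max(2)
print(x0,y0);print("\n".join("".join(" .:-=+*#%@"[min(9,v//26)] for v in r) for r in m))
# box plain top: hole in side view (before/after)
q=proj(S,[.4555,-.168,.082])[0];print(q)
for f in("pics/s6.png","pics/s7.png"):
    i=cv2.imread(f).max(2).astype(int);a,b=(q-14).astype(int);print("\n".join("".join(" .:-=+*#%@"[min(9,v//26)] for v in r) for r in i[b:b+26,a-10:a+30]));print()
```

```text
[ 0.5192 -0.176   0.1477] [12.1723 -3.9724 -0.4397] 39.99940037727356
-0.2 [ 0.5402 -0.1795  0.1716] [266.669 190.252]
-0.25 [ 0.5329 -0.1786  0.1699] [263.6302 191.2454]
-0.3 [ 0.5258 -0.1777  0.1679] [260.6269 192.3674]
244 176
..:::::::::.......................
..:::::::::.......................
..:.:::::::....................:..
.....::::-:::..:..................
...:..:::::::::::.................
= .--..:::::::....................
+..--.............................
+=.-=:.....................::::---
++.:--:............::::----======+
--: :--:....::::---=======++===+==
+:-=-=+=---=======++===++=========
+=*#+=++==++===++=============--=-
*+=**================----------==:
++=+*+=========------------====-=-
+**-+*==--::-=-==---====-====+====
+**+=+==-...-==--=====+==========+
*+**+==+-..:=+====================
*+***==+=--=+=====================
+****===+============++===========
*##**+================---=========
####*++==+==========-: :==========
#####*++=+=-=-------=:.-==========
#####*#*-**-==------=::===========
#####***==+===------=--=======----
+*######*+=-===---------===---
[... 1772 characters left out ...]
===
-#%%@#=======-=-====+++++**+============
-*%%%#+-======++****###%%%%#-===========
-*%%##+=+*****%%%%%%#######+-===========
==#%%%++%%%#######%%%%%#####+===========
=-*%%%*=*%##%#####%%%%%####%#-==========
=-*%%%#=*%#%%%####**#######%+-==========
=-*%%%%+*%%%%%%#*-  :*#######+==========
--=#%%%+=#%%%%%#*=:.=#######%#-=====----
==-*%%%*-*%%%%%###**#%######%+----==+++*
**=*%%%#-*%%%%%%###%%%#######*=*###%%@@@
%%+*%%##+*%%%%%%###%%%%####%%#*@@@@@@@@%
++==#%%%+:*%%%%%###%%%%%######**#%#+#+==
----*%%#*-*%%%%%#####%#*+=----:==---:-=+
----*%%##=*%%%%#*+=---::::::--::--=*+--+
----*%%##+==--::::::-----==--=--=-:-----
----+#%#%+::------==---------=---::--:::
-----#%%#*=------------------=----::::::
```

Run:
```python
from h import *
S=cams.camera_info("side");T=cams.camera_info("top")
t=cv2.imread("pics/s7.png").max(2);s=readout.observe()
R=Ro.from_rotvec(s["ee_rot"]).as_matrix();g=s["position"]-.019*R[:,2];g0=g.copy()
print("tcp",proj(S,s["position"])[0],"grasp",proj(S,g)[0],g)
x0,y0=240,180;print("\n".join("%3d "%(y0+k)+"".join(" .:-=+*#%@"[min(9,v//20)] for v in r) for k,r in enumerate(t[y0:y0+50,x0:x0+50])))
W=cams.camera_info("wrist");i=cams.get_image("wrist");m=i.max(2);cv2.imwrite("pics/w7.png",i);p=proj(W,g)[0];print("wrist grasp",p)
```

```text
tcp [257.75495686 199.83231281] grasp [257.66775125 192.97747026] [ 0.5190489  -0.17592859  0.16667792]
180 %*%#...:::---::--::-:...:.:.................-=====
181 %#*#+..+=.:::::::::........................-======
182 +-:##:.+=:..:......................::.:----+*=====
183 ---=#+.=+-.................:::::----===**++*+=====
184 ==--#*:-+=:.........::::---===++++++********+=====
185 #***==- :==::..:-----=+++++++****+*********+======
186 @%%%*-=+-+#+===++++++****+*********+++++=++=======
187 %#**#*%@#********+*********++++++++++=-:-=+=======
188 ######+@%***********+++++++++++++++++-..-++=======
189 *%##**+*%#**+++++++++++++++++++++++++=:-+**=======
190 %###*%%=##*+=---=++++++++++++++***+++++*#**+======
191 %#####%**#**=:.:=+++++++***++*********++***+======
192 %#####%%****=::-+**++*****************++***=======
193 %######%#***+==***********************++*++=======
194 %%###%%%#+****+*******************+++++++++=======
195 #%##%@@%%#****+**********++==+++++++++++++++======
196 +#%%@@@@%#****++***++++++- -+++++++++++++++++=====
197 -+%@@@@@@%#**#*=++=++++++-.=++++++++++++++++++====
198 --
[... 1093 characters left out ...]

218 +++++++++++++++++++*##%%%##+====+*+=--------------
219 ++++++++++++++++++#@@@@@%**======-----------------
220 ++++++++++++++++++*#*++=-:--=====-----------------
221 ++++++++++++++++++=------==--=====----------------
222 +++++++++++++++++**++*+**%#--=====----------------
223 +++++++++++++++++%@%%@@@@@#--=====-----------::---
224 ++++++++++++++++=#@@@@%%@%#+-======-----------:---
225 ++++++++++++++++++#%%%%%%%%*---====--==+++++=====+
226 +++++++++++++++++=#%%%%%%%%#+==-==--*##%#*#**#####
227 ++++++++++++++++*+*%%%%%%@@@@#+====+##%#+*####****
228 ++++++==+***#%@%%@*%@@@@@@@@@%*=+*+++==-=*****++++
229 ++**##%@@@@@@@@@%@@*%#%%%#*++============++=======
wrist grasp [259.87885006 255.43696784]
```

Run:
```python
from h import *
W=cams.camera_info("wrist");i=cv2.imread("pics/w7.png");m=i.max(2)
x0,y0=180,190;print("\n".join("%3d "%(y0+2*k)+"".join(" .:-=+*#%@"[min(9,v//20)] for v in r) for k,r in enumerate(m[y0:300:2,x0:340:2])))
s=readout.observe();R=Ro.from_rotvec(s["ee_rot"]).as_matrix()
for d in(-.01,-.005,0,.005,.01):
    c=s["position"]-.019*R[:,2]+np.array([.9923,-.1241,0])*d
    # silhouette edge of 17mm ball towards the robot, in picture
    u=[R@np.array([np.cos(a),0,np.sin(a)])*.017+c for a in np.linspace(-3.14,3.14,90)];q=proj(W,u);print(d,q[:,1].min(),q[:,1].max(),q[:,0].mean())
```

```text
190 ##*#*===@@@@@@@@@@##@@@+*+****+===#%**%@@@@@@%%%*==%@@@@@@@@@@@@@@@@@@@@@@******
192 #*****==@@@@@@@@@@##%*+::-++**===-##%#%@@@@@%%@@*=++@@@%%==%@@@@@@@@@@@@@@******
194 ******==@@@@@@@@@%@#@+===--+*+====#%@@@@@@@@@@@@*==+%@#=+***#@@@@@@@@@@@@@******
196 ****#*==%@@@@@@@%%%%++-----+*+====+#@@@@@@@@@@@#+==+#%+=****#@@@@@@@@@@@@@******
198 ******==#@@@@@%@@%@@*=-----=*+===+++++#@@@@@%+++++=+*+++****#@@@@@@@@@@@@@+*****
200 ***##*==#@@@@@@@@@@%*+-----=+====+++++++++++++++++++*++++***%@@@@@@@@@@@@@+*****
202 ***=====*@@@%@@@@@@%**+--==++===+@@@@@@@@@@@@@@@@%=+*%*++**%@@@@@@@@@@@@@@+*****
204 **======+@@@@@@@@@%%#**++++*++==+@@@@@@@@@@@@@@@@%=++#@@@@@@@@@@@@@@@@@@@@******
206 ##*======@@@@%@@@@%%#**+*+*++++**@@@@@@@@@@@@@@@@%+++#@@@@@@@@@@@@@@@@@@@@******
208 ***======@@@%@@@@%@%*#*+++*+*#*#*@@@@@@@@@@@@@@@*==***@@@@@@@@@@@@@@@@@@@%******
210 #**======@@@@@@@@%@%#**+++++@@@@+@@@@@@@@@@@@@@@*=#@@@@@@@@@@@@@@@@@@@@@@#******
212 #*#======%@@@@@@@%@@#***+**+@@@@*%@@@@@@@@@@@@@@*=#@@@@@@@@@@@@@@@@@@@@@@+******
214 ***======@@@@@@@@%@@******++@@@@*%@@@@@@@@@@@@@@*=%@@@@@@@@@@@@@@@@@@@@@@+**
[... 3178 characters left out ...]
.=***%@@%- ....... .. ..:*@@%***=...=====.===#+:--------
292 ----------:#@@%-.-===#:..=***@@@@*+:... ..... :++#@@%***+..:====-.==+#=:--------
294 -----------*@@%:.-===%:..+***%@@%****=-:..:-+***+#@@%***+..:====-.-=+#=:--------
296 ------------@@%..-===@:..*****##*****************##%#****..-====:..=**:---------
298 -----------:##:..:===@-.:********************************:.-====-...++.---------
-0.01 209.65696388075293 271.07240749417235 259.9091471091182
-0.005 217.76340335486873 278.85338819014385 259.916099257902
0 225.71064257679632 286.50924720514985 259.92294777509545
0.005 233.4460788182788 294.0027979124323 259.92969406190053
0.01 241.03072285574007 301.3644632901073 259.9363395552677
```

The ball's edges in the wrist picture (rows 237 to 294) put its centre 6.5 mm behind the grasp point, at x≈0.5255. That matches the closed stop (0.5258): the lever is home and the pads slid slightly on it. I'll grip harder and add a little preload.

Request:
drive_tool([
  [[0,0,0],[0,0,0],-1],
  [[0,0,0],[0,0,0],-1],
  [[0,0,0],[0.05,0,0],-1],
  [[0,0,0],[0.1,0,0],-1],
  [[0,0,0],[0.1,0,0],-1],
  [[0,0,0],[0.1,0,0],-1],
], newtons=60)

```text
clock: 26.62
position: [0.5185, -0.1759, 0.1475]
ee_rot: [0.195, 3.126, -0.004]
force: [14.1, -4.0, -5.5]
width: 0.341
gripper_force: 60.0
```

Run:
```python
from h import *
s=readout.observe();print(s["position"],s["force"],s["gripper_force"],s["width"])
W=cams.camera_info("wrist");i=cams.get_image("wrist");m=i.max(2)[:,250:270].mean(1).astype(int);print(m[225:245],m[284:300])
R=Ro.from_rotvec(s["ee_rot"]).as_matrix()
for d in(0.004,.006,.008,.01):
    c=s["position"]-.019*R[:,2]+np.array([.9923,-.1241,0])*d
    q=proj(W,[R@np.array([np.cos(a),0,np.sin(a)])*.017+c for a in np.linspace(-3.14,3.14,90)]);print(d,c,q[:,1].min(),q[:,1].max())
```

```text
[ 0.51848094 -0.17588312  0.14746896] [14.14072343 -4.01308414 -5.50383275] 59.9979168176651 0.3411211559862595
[137 109  96  85  78  80  81  83  87  87  84  60  26  20  16  19  18  18
  17  20] [127 125 116  81  32  24  23  24  24  38  72 116 135 135 134 134]
0.004 [ 0.52227779 -0.1763238   0.1664681 ] 231.94417867279998 292.5519554965371
0.006 [ 0.52426239 -0.176572    0.1664681 ] 235.0070058895277 295.51654232785813
0.008 [ 0.52624699 -0.1768202   0.1664681 ] 238.04602385754663 298.46079552426664
0.01 [ 0.52823159 -0.1770684   0.1664681 ] 241.0614622723291 301.3966915736813
```

Request:
drive_tool([
  [[0,0,0],[0.06,0,0],-1],
  [[0,0,0],[0.12,0,0],-1],
  [[0,0,0],[0.12,0,0],-1],
  [[0,0,0],[0.12,0,0],-1],
])

```text
clock: 27.0
position: [0.5182, -0.1759, 0.1475]
ee_rot: [0.194, 3.125, -0.005]
force: [18.7, -5.1, -9.2]
width: 0.341
gripper_force: 60.0
```

Run:
```python
from h import *
s=readout.observe();print(s["position"],s["force"],s["gripper_force"],s["width"])
W=cams.camera_info("wrist");i=cams.get_image("wrist");m=i.max(2)[:,250:270].mean(1).astype(int);print(m[232:245],m[284:300])
s=readout.observe();print(s["position"],s["force"])
```

```text
[ 0.51824694 -0.17587082  0.14745822] [18.65138768 -5.10502421 -9.21685232] 59.996328949928284 0.3412573780214357
[83 87 87 84 61 28 21 17 19 18 17 19 20] [126 125 116  81  31  26  23  23  25  37  70 116 135 134 134 134]
[ 0.51824049 -0.1758395   0.14745169] [18.50226009 -5.56726327 -8.80864553]
```

The force rose to 19 N, above the 12 N spring, while the TCP moved only 0.3 mm and the ball didn't shift. The lever is on its stop and held firmly.

```bash
python3 -c "
from cell import job;print(job.sign_off())"
```

```text
the job is handed in; nothing more can be done
None
```

The job is handed in at about 27 s: the boxes are swapped, the catch is right over, and the lever is still held on its closed stop with the plain box clamped against the fence.

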